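# Clamp a two-part housing in a ratchet bench clamp

### The job

Stand the loose grey two-part housing in the bed of the bench clamp, its long side along the clamp, and let go of it; then pump the clamp's squeeze trigger, stroke by stroke, until the jaw's rubber pad has the housing gripped firmly against the anvil. Squeeze gently, so that the jaw does not crush it, move the jaw only with the trigger, and leave the other things on the desk where they are. Finish holding: the program ends with the trigger still being squeezed and the jaw pressing on the housing.

Things in the scene. Friction and masses are not known exactly. Their poses are not given: they have to be found in the camera images.
- clamp: bench clamp bolted to the desk, 290 long, 62 wide. Origin on the desk under the grip post's face towards the trigger; x along the clamp from grip to anvil, z up. Along x: trigger -34 to -22 (released), grip 0 to 12, cheeks -40 to 20 (to z 44), jaw (to z 50), bed, anvil 205. Toothed bar sticks out behind to -125, below z 26. Bed: z 8, x 120 to 200, between rails 5 high, 43 apart inside.
- grip: the clamp's fixed upright black grip post: 12 thick along the clamp, 28 wide, top 102 above the desk. Origin at the foot (40 above the desk) of its face towards the trigger; axes as the clamp.
- trigger: grey squeeze trigger, upright plate 12 thick along the clamp, 28 wide, from 49 to 105 above the desk, facing the grip. Origin mid outer (rear) face, 75 above the desk; axes as the clamp. Slides along the clamp's +x towards the grip, 20 at most; springs back by itself (2 to 3 N). Over both outsides trigger and grip measure 46 released, 26 fully squeezed; only the trigger moves.
- squeeze (a point): point on the clamp, 77 above the desk, midway over the outsides of trigger and grip when fully squeezed: fingers centred here and opened to 70 pump it by closing and opening along the clamp. A squeeze drives the jaw forward by a pawl (teeth 6.5 apart; up to 6.5 of a stroke is lost before it bites), 1 mm per mm; on release the trigger returns, the jaw stays (3 N friction).
- jaw: the moving jaw with its bar: steel plate 12 thick along the clamp, 40 wide, up to 50 above the desk. Origin at the foot of its front face (8 above the desk); axes as the clamp. Starts with its origin 77 to 102 along the clamp; only moves forward by the trigger. The robot must not push it (5 N allowed).
- pad: rubber pad in front of the jaw, 6 thick, 36 wide, 34 high. Origin mid front face, 32 above the desk, 18 ahead of the jaw's origin when unpressed; axes as the clamp. It gives way against a spring of 1.8 N per mm, 12 at most. More than 35 N of pad on the housing crushes it; 4 N or more grips it. Push on the pad = push on the trigger less 3 to 6 N; with only one finger loaded, that finger may push up to twice the set grip.
- anvil: fixed steel plate at the clamp's far end, 56 wide, top 56 above the desk. Origin at the foot (8 above the desk) of its face towards the jaw, 205 along the clamp; axes as the clamp.
- seat (a point): point on the bed (8 above the desk) over which the centre of the housing stands when it touches the anvil: 180 along the clamp. The housing may be set down up to 20 short of it: the jaw pushes it home.
- housing: the loose workpiece: grey plastic box in two halves with a dark seam between them, 50 long (x) x 34 wide (y) x 45 high (z), about 120 g, standing upright. Origin at the centre of its underside. Both ends are alike. Take it across the 34 width from above.
- flux: small amber glass dropper bottle, 28 across, 62 tall; a bystander, leave it
- spool: bare aluminium reel, 52 across, 32 tall; a bystander, leave it
- driver: screwdriver, 160 long; a bystander, leave it
- charger: flat white plastic power adapter, 65 x 65 x 26; a bystander, leave it
- cutters: side cutters with blue handles, about 120 long; a bystander, leave it
- parts_tray: low open grey tray, 90 x 60 x 18; a bystander, leave it
- cell_holder: black holder with two bare cells, 58 x 30 x 20; a bystander, leave it
Not all that is in view belongs to the job. What is shaped like the housing but green or pink is not meant.

How it is judged:
On the way, in this order (a step that is already met when the one before it is completed fails the run):
1. the housing stands in the clamp's bed, let go (x of housing in the frame of clamp between 0.12 and 0.19 m and y of housing in the frame of clamp between -0.008 and 0.008 m and z of housing in the frame of clamp between 0.003 and 0.013 m and angle between the x axis of housing and the x axis of clamp, either way round below 0.2 rad and angle between housing's own z axis and vertical below 0.1 rad and contact force between each of the fingers, the arm and housing below 0.3 N), for 0.2 s.
2. the jaw's pad presses the housing against the anvil (contact force between pad and housing above 3 N and contact force between anvil and housing above 2 N), for 0.2 s.
At the end, for the whole second after the job is handed in: The housing stands upright on the bed against the anvil (within 8 mm of the seat along and across, long side along the clamp within 0.2 rad), untouched by the robot; the pad presses it with 4 to 35 N and it presses the anvil with over 3 N; the fingers still push the trigger with over 3 N (x of housing in the frame of clamp between 0.172 and 0.188 m and y of housing in the frame of clamp between -0.008 and 0.008 m and z of housing in the frame of clamp between 0.003 and 0.013 m and angle between the x axis of housing and the x axis of clamp, either way round below 0.2 rad and angle between housing's own z axis and vertical below 0.1 rad and contact force between each of the fingers, the arm and housing below 0.3 N and contact force between pad and housing between 4 and 35 N and contact force between anvil and housing above 3 N and contact force between the fingers and trigger above 3 N and linear speed of housing below 0.02 m/s); the arm keeps its last pose, push and grip.
It fails at once if the jaw crushes the housing (over 35 N) (contact force between pad and housing above 35 N).
It fails at once if the robot pushes the jaw itself (over 5 N) (contact force between any of the fingers, the arm and jaw above 5 N).
It fails at once if a bystander is moved over 30 mm (distance of any of flux, spool, driver, charger, cutters, parts_tray, cell_holder from where it was at the start of the episode above 0.03 m).
It also fails if it takes over 70 s, if anything falls off the work surface, if the arm or the gripper's body presses on something with over 40 N, if the wrist force passes 120 N, or if a joint passes its speed limit or range.

### The arm

A 6-joint arm with a two-finger parallel gripper is mounted at the origin on the work surface. World frame = base frame: x ahead of the robot, y to its left, z up, the work surface at z = 0. Lengths are in m, angles in rad, forces in N, time in s.
With the tool pointing down it reaches from about 0.25 to 0.725 m from the base axis. Payload 4 kg.
Tool frame: the origin (TCP) lies on the centre line of the jaws, within the pads' length; the fingertips stand 14 mm ahead of it and the grasp point (between the pads) lies 5 mm behind it; z points along the fingers, x is the direction in which the jaws open and shut, and the axes are right-handed (so a half turn about z gives the same grasp; the last joint's range is limited). The gripper opens to 85 mm and grips with 20 to 120 N. Pads are 22 mm wide; open, the fingers measure 114 mm over their backs; the gripper's body (76 mm by 85 mm) begins 54 mm behind the grasp point. The pads swing forward as they close: fully open they stand 13 mm farther back than shut.
Start: joints at [-1.125, 0.241, 0.005, 1.335, 0, 1.571], TCP at [0.216, -0.451, 0.245] pointing down, gripper open.
Joint ranges: [-2.72, 2.72], [-1.05, 1.87], [-1.09, 1.28], [-1.99, 2.15], [-1.42, 1.44], [-3.14, 3.14]. Speed limits (rad/s): [2.79, 2.79, 3.14, 3.14, 3.14, 3.14].

### API

Orientations are given as a unit quaternion [x, y, z, w].
In Python, from workcell import bot gives the robot as it stands.
- The arm moves only by the tool play_rows, never from a script. Its argument "motion" is a list of rows, each an object with "fingers": the closure, from -1 (fully open) to 1 (shut), so that 0 is half open; "translation": the shift along the tool's x, y, z in cm, a list of three; "roll": the turn about the tool's z in degrees. A call has 1 to 20 rows; each row is the pose to reach, as a shift and turn from the pose commanded when the call began, along the tool's axes at that moment; what a row does not reach only later rows make up. A row lasts 1/12 s, in which the tool goes at most 41.7 mm and 7.16 degrees, less where a joint would pass 70% of its speed; a pose out of reach is approached as far as the arm can. A call with a gripper value outside its range is refused whole. The fingers move at their own pace and stop on an object; the grip force is fixed at half the most. Time passes only in rows, so rows that repeat a pose let the fingers close. It gives the time, the measured TCP pose, the force and the opening at its end, in the units of the state.
- bot.get_obs(): the state, without advancing time (a new reading comes with each control period).
- bot.camera(name): name is "scene" or "top" or "wrist"; returns a dict with "pixels" (480x640x3 uint8, red, green, blue), "intrinsics" (3x3 intrinsics, pixels), "k1" (the pictures are not rectified: a ray, as slopes to the right and down, at radius r is drawn at 1 + k1 r^2 times it, then the intrinsics apply), "world_to_cam" (4x4, takes a point from world to camera coordinates). Camera axes: x right, y down, z forward; pixel columns grow to the right and rows downward; lengths in m; the calibration is good to about 2 mm. A picture is of the moment at which its call begins. There is no depth.
- bot.job_done(): hands the job in, once; it reports no verdict.
The state is a dict: "clock": time; "joint_pos": joint angles; "joint_vel": joint speeds; "tau": joint torques, N m; "eef_pos": TCP position; "tool_rot": TCP orientation; "ft_force": force on the tool from outside, world axes, zero at the start; "ft_torque": the same for the moment, N m; "grip_width": finger opening in m.
Only numpy, scipy, OpenCV 4.12 (cv2) and the standard library are available. Lean on these libraries where they do the work, as an engineer would, in place of code of your own. Each camera call takes 0.05 s, during which the arm holds its last target. There are 200 camera calls.

## Working session

There is one attempt and no reset: what is moved stays moved. The work goes in short steps, Python scripts to look and compute and a tool call to move; the robot and the scene stay as the last step left them, time stands still between calls to the robot, and variables do not carry over. Pictures are saved under pics/ and viewed, about 8 in all and at most 12, crops included, and the job is handed in when it is done.

Besides the shell and the picture viewer there is one more tool, called after ">>>" as name(argument=value, ...) on one line, values as JSON. play_rows: Moves the arm, as the interface text tells. Its arguments: {"type":"object","properties":{"motion":{"type":"array","items":{"type":"object","properties":{"fingers":{"type":"number"},"translation":{"type":"array","items":{"type":"number"}},"roll":{"type":"number"}}}}},"required":["motion"]}

```bash
mkdir -p pics; cat > h.py <<'E'
import numpy as np, cv2
from workcell import bot
def snap(name, fn=None):
    c=bot.camera(name); 
    if fn: cv2.imwrite('pics/'+fn, cv2.cvtColor(c['pixels'],cv2.COLOR_RGB2BGR))
    return c
def ray(c,u,v):
    K=np.array(c['intrinsics']);T=np.array(c['world_to_cam'])
    p=cv2.undistortPoints(np.array([[[u,v]]],float),K,np.array([c['k1'],0,0,0.]))[0,0]
    R=T[:3,:3]; o=-R.T@T[:3,3]; return o,R.T@np.array([p[0],p[1],1])
def on(c,u,v,z):
    o,d=ray(c,u,v); return o+d*(z-o[2])/d[2]
def proj(c,P):
    T=np.array(c['world_to_cam']);P=np.atleast_2d(np.array(P,float))
    return cv2.projectPoints(P,cv2.Rodrigues(T[:3,:3])[0],T[:3,3],np.array(c['intrinsics']),np.array([c['k1'],0,0,0.]))[0][:,0]
E
python3 - <<'E'
from h import *
import pickle
d={}
for n in ('top','scene'):
    d[n]=snap(n,n+'0.png'); print(n,-np.array(d[n]['world_to_cam'])[:3,:3].T@np.array(d[n]['world_to_cam'])[:3,3],d[n]['k1'])
pickle.dump(d,open('c0.pkl','wb'))
print(bot.get_obs())
E
```

```text
top [ 0.45482317 -0.01705109  1.52940832] -0.014298516872386962
scene [1.07125252 0.20728315 0.84722332] -0.019931200122766477
{'clock': 0.1, 'joint_pos': array([-1.12500499e+00,  2.41317398e-01,  3.86992947e-03,  1.33520947e+00,
        1.18361040e-05,  1.57077783e+00]), 'joint_vel': array([ 0.0004981 , -0.00259305,  0.00386404,  0.00032531,  0.00021914,
        0.00040378]), 'tau': array([ 5.77100036e-04, -3.73138404e+01,  2.53009236e+01,  1.08672091e-02,
        5.58488875e-05, -7.83970563e-06]), 'eef_pos': array([ 0.21535715, -0.45064802,  0.24451626]), 'tool_rot': array([ 8.45927732e-01, -5.33296735e-01, -7.83807481e-04, -5.01150633e-04]), 'ft_force': array([-0.59514436, -0.8830151 , -0.19725681]), 'ft_torque': array([ 0.0129765 , -0.00048318, -0.02837509]), 'grip_width': 0.08519444618874351}
```

View pics/top0.png

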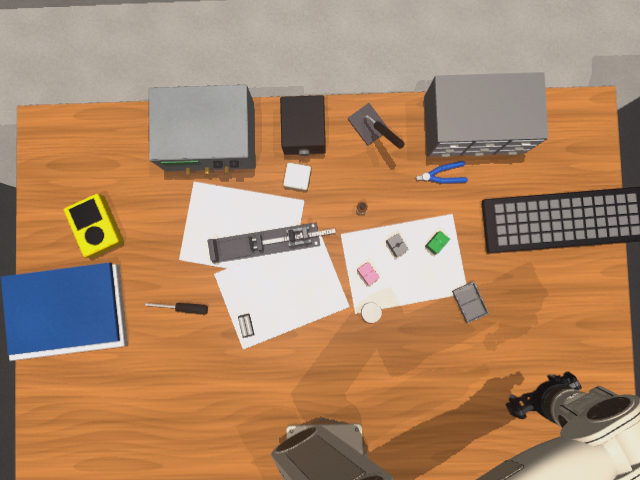

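View pics/scene0.png

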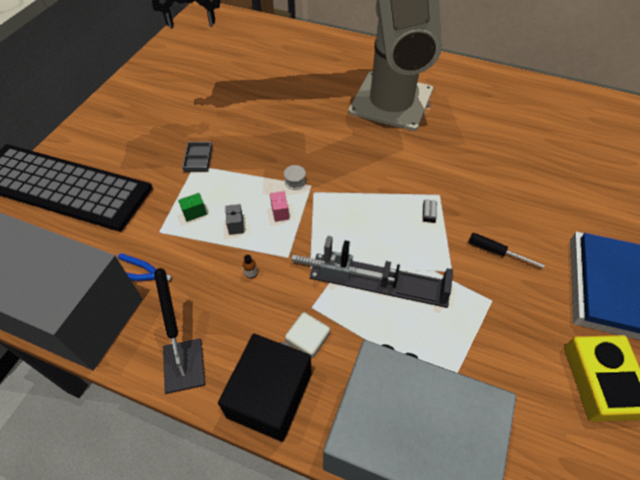

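Top view: the housing-shaped boxes are grey (397,245), green (437,242) and pink (368,273). The grey one with the dark seam fits. The clamp's anvil is at about (213,249), its trigger end at about (315,235). One enlarged crop to confirm.

```bash
python3 - <<'E'
from h import *
im=cv2.imread('pics/top0.png')
a=cv2.resize(im[215:270,200:340],None,fx=5.7,fy=5.7,interpolation=cv2.INTER_CUBIC)
b=cv2.resize(im[225:265,375:420],None,fx=6,fy=6,interpolation=cv2.INTER_CUBIC)
s=cv2.imread('pics/scene0.png')
c=cv2.resize(s[230:310,285:460],None,fx=3,fy=3,interpolation=cv2.INTER_CUBIC)
o=np.zeros((600,800,3),np.uint8);o[:a.shape[0],:a.shape[1]]=a
o[320:320+b.shape[0],:b.shape[1]]=b;o[320:320+c.shape[0],272:272+c.shape[1]]=c
cv2.imwrite('pics/crop1.png',o);print(a.shape,b.shape,c.shape)
E
```

```text
(314, 798, 3) (240, 270, 3) (240, 525, 3)
```

View pics/crop1.png

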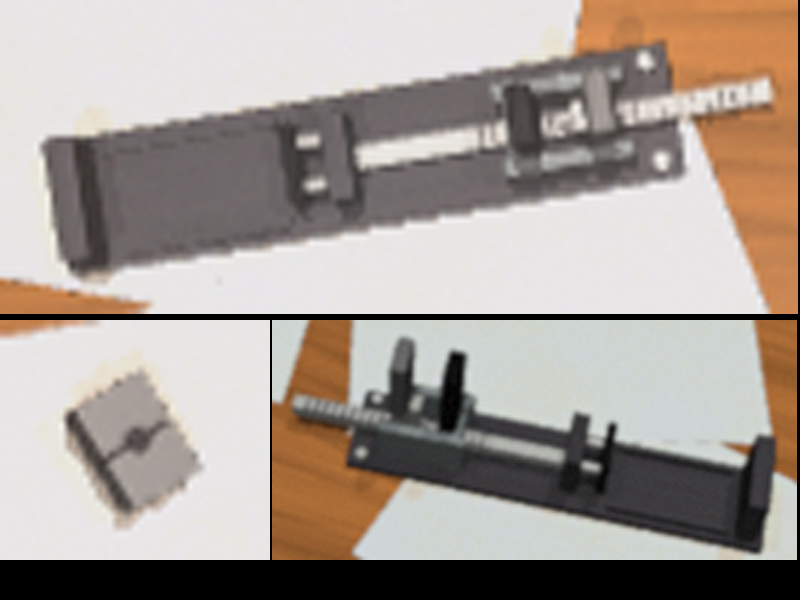

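The grey box at top (398,244) with a dark seam across it is the housing, long side running down-right in the crop. The clamp is as described: grip at (292,235), trigger at (305,233), anvil at the left end.

```bash
python3 - <<'E'
from h import *
import pickle
c=pickle.load(open('c0.pkl','rb'))['top']
A=lambda x,y,z:on(c,200+(x+.5)/5.7-.5,215+(y+.5)/5.7-.5,z)
B=lambda x,y,z:on(c,375+(x+.5)/6-.5,225+(y-320+.5)/6-.5,z)
h=[B(*p,.045) for p in [(75,412),(143,370),(203,465),(130,508)]]
print('housing',np.mean(h,0),[np.linalg.norm(h[i]-h[(i+1)%4]) for i in range(4)])
L=h[2]-h[1];print('long yaw',np.degrees(np.arctan2(L[1],L[0])), np.degrees(np.arctan2(*(h[3]-h[0])[[1,0]])))
r1,r2=A(665,43,.006),A(683,175,.006);print('rear corners',r1,r2,np.linalg.norm(r1-r2),(r1+r2)/2)
an=[A(75,140,.056),A(93,266,.056)];print('anvil edge',an,np.linalg.norm(an[0]-an[1]))
g=A(520,117,.102);t=A(600,100,.105);a=(an[0]+an[1])/2;print('grip',g,'trig',t)
for p in (g,t,(r1+r2)/2):
    d=a-p;print('yaw',np.degrees(np.arctan2(d[1],d[0])),np.linalg.norm(d[:2]))
# long edges
for e in [(A(120,128,.006),A(660,45,.006)),(A(100,268,.006),A(680,178,.006))]:
    d=e[0]-e[1];print('edge yaw',np.degrees(np.arctan2(d[1],d[0])))
E
```

```text
housing [ 0.54529107 -0.1997826   0.045     ] [np.float64(0.03381080610529455), np.float64(0.04721934407700036), np.float64(0.03576275159552873), np.float64(0.04648147623496364)]
long yaw -149.88220757221728 -152.27665272449443
rear corners [0.61189098 0.0045474  0.006     ] [ 0.55122317 -0.00194466  0.006     ] 0.06101418013500008 [0.58155708 0.00130137 0.006     ]
anvil edge [array([0.57147308, 0.26609044, 0.056     ]), array([0.51547673, 0.25903074, 0.056     ])] 0.056439618621435324
grip [0.57205379 0.06611311 0.102     ] trig [0.57807333 0.03158118 0.105     ]
yaw 98.27723645977042 0.19851540350483313
yaw 98.5190015341843 0.23355628012355553
yaw 98.29325150234195 0.26402012928343727
edge yaw 97.05761432518023
edge yaw 97.15585952669807
```

```bash
cat >> h.py <<'E'
from scipy.spatial.transform import Rotation as Ro
def yawx(q): 
    x=Ro.from_quat(q).as_matrix()[:,0]; return np.degrees(np.arctan2(x[1],x[0]))
def to(P,yaw=None):
    o=bot.get_obs(); t=Ro.from_quat(o['tool_rot']).inv().apply(np.array(P)-o['eef_pos'])*100
    y=yawx(o['tool_rot']); r=None if yaw is None else -((yaw-y+180)%360-180)
    print('pos',o['eef_pos'].round(4),'yaw',round(y,2),'tr',t.round(2),'roll',r,'w',o['grip_width'].round(4),'f',o['ft_force'].round(1),'t',o['clock'],'j6',o['joint_pos'][5].round(3))
E
python3 -c "
from h import *
to([.545,-.2,.16],-61)"
```

```text
Traceback (most recent call last):
  File "h.py", line 22, in to
    print('pos',o['eef_pos'].round(4),'yaw',round(y,2),'tr',t.round(2),'roll',r,'w',o['grip_width'].round(4),'f',o['ft_force'].round(1),'t',o['clock'],'j6',o['joint_pos'][5].round(3))
                                                                                    ^^^^^^^^^^^^^^^^^^^^^
AttributeError: 'float' object has no attribute 'round'
```

```bash
sed -i "s/o\['grip_width'\].round(4)/round(o['grip_width'],4)/" h.py
python3 -c "
from h import *
to([.545,-.2,.16],-61)"
```

```text
pos [ 0.2154 -0.4506  0.2445] yaw -64.46 tr [ -8.39 -40.55   8.47] roll -3.4569780803787467 w 0.0852 f [-0.6 -0.9 -0.2] t 0.1 j6 1.571
```

>>> play_rows(motion=[{"fingers": -1,"translation": [-1,-4,1],"roll": -3.5},{"fingers": -1,"translation": [-2,-8,2],"roll": -3.5},{"fingers": -1,"translation": [-3,-12,3],"roll": -3.5},{"fingers": -1,"translation": [-4,-16,4],"roll": -3.5},{"fingers": -1,"translation": [-5,-20,5],"roll": -3.5},{"fingers": -1,"translation": [-6,-24,6],"roll": -3.5},{"fingers": -1,"translation": [-7,-28,7],"roll": -3.5},{"fingers": -1,"translation": [-7.5,-32,7.5],"roll": -3.5},{"fingers": -1,"translation": [-8,-36,8],"roll": -3.5},{"fingers": -1,"translation": [-8.4,-39,8.5],"roll": -3.5},{"fingers": -1,"translation": [-8.4,-40.6,8.5],"roll": -3.5},{"fingers": -1,"translation": [-8.4,-40.6,8.5],"roll": -3.5},{"fingers": -1,"translation": [-8.4,-40.6,8.5],"roll": -3.5}])

```text
clock: 1.18
eef_pos: [0.5457, -0.1995, 0.1593]
tool_rot: [0.862, -0.506, -0.001, 0.0]
ft_force: [0.5, 0.1, 0.2]
grip_width: 0.0858
```

```bash
python3 -c "
from h import *
import pickle
c=snap('wrist','w1.png'); pickle.dump(c,open('w1.pkl','wb'))
to([.545,-.2,.03],-61)"
```

```text
pos [ 0.545  -0.2001  0.1596] yaw -60.93 tr [ 1.000e-02 -3.000e-02  1.296e+01] roll 0.06527553881602444 w 0.0856 f [ 0.  -0.  -0.1] t 1.2333 j6 2.283
```

View pics/w1.png

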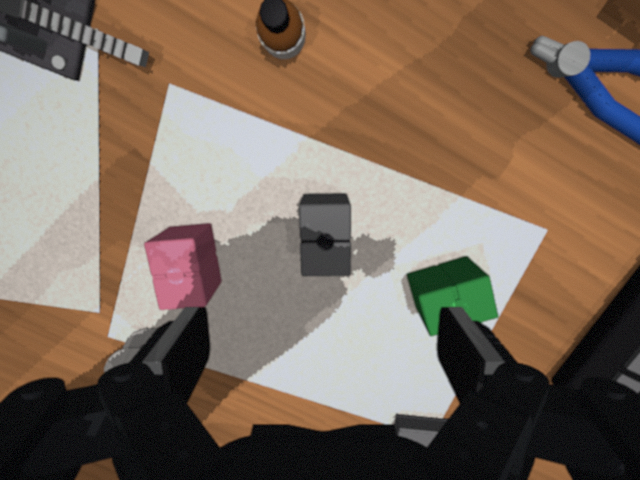

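Housing top face spans (300,206)–(350,276), square to the fingers. Check its position from this view.

```bash
python3 -c "
from h import *
import pickle
c=pickle.load(open('w1.pkl','rb'))
P=[on(c,u,v,.045) for u,v in [(300,206),(350,206),(351,276),(302,276)]]
m=np.mean(P,0);print(m,[np.linalg.norm(P[i]-P[(i+1)%4]).round(4) for i in range(4)])
L=P[0]-P[3]+P[1]-P[2];print(np.degrees(np.arctan2(L[1],L[0])))
print([on(c,u,v,.0)[:2].round(3) for u,v in [(215,300),(435,335)]])
to([m[0],m[1],.03],-61)"
```

```text
[ 0.54677747 -0.20065224  0.045     ] [np.float64(0.0319), np.float64(0.0479), np.float64(0.033), np.float64(0.0479)]
30.497445750271016
[array([ 0.448, -0.153]), array([ 0.509, -0.327])]
pos [ 0.545  -0.2001  0.1596] yaw -60.93 tr [ 0.15 -0.16 12.96] roll 0.06527553881602444 w 0.0856 f [ 0.  -0.  -0.1] t 1.2333 j6 2.283
```

>>> play_rows(motion=[{"fingers": -1,"translation": [0.1,-0.1,3],"roll": -1.5},{"fingers": -1,"translation": [0.1,-0.1,6],"roll": -1.5},{"fingers": -1,"translation": [0.1,-0.1,9],"roll": -1.5},{"fingers": -1,"translation": [0.1,-0.1,11.5],"roll": -1.5},{"fingers": -1,"translation": [0.1,-0.1,12.8],"roll": -1.5},{"fingers": -1,"translation": [0.1,-0.1,12.8],"roll": -1.5},{"fingers": 1,"translation": [0.1,-0.1,12.8],"roll": -1.5},{"fingers": 1,"translation": [0.1,-0.1,12.8],"roll": -1.5},{"fingers": 1,"translation": [0.1,-0.1,12.8],"roll": -1.5},{"fingers": 1,"translation": [0.1,-0.1,12.8],"roll": -1.5},{"fingers": 1,"translation": [0.1,-0.1,12.8],"roll": -1.5},{"fingers": 1,"translation": [0.1,-0.1,12.8],"roll": -1.5},{"fingers": 1,"translation": [0.1,-0.1,12.8],"roll": -1.5},{"fingers": 1,"translation": [0.1,-0.1,12.8],"roll": -1.5},{"fingers": 1,"translation": [0.1,-0.1,12.8],"roll": -1.5},{"fingers": 1,"translation": [0.1,-0.1,12.8],"roll": -1.5}])

```text
clock: 2.57
eef_pos: [0.5483, -0.2012, 0.0342]
tool_rot: [0.868, -0.496, 0.002, -0.0]
ft_force: [-0.7, -0.6, 6.7]
grip_width: 0.0329
```

>>> play_rows(motion=[{"fingers": 1,"translation": [0,0,-1.5],"roll": 0},{"fingers": 1,"translation": [0,0,-4],"roll": 0},{"fingers": 1,"translation": [0,0,-8],"roll": 0},{"fingers": 1,"translation": [-1,-0.6,-12],"roll": 0},{"fingers": 1,"translation": [-3,-1.8,-15],"roll": -6},{"fingers": 1,"translation": [-6,-3.6,-17],"roll": -12},{"fingers": 1,"translation": [-9,-5.4,-18.5],"roll": -18},{"fingers": 1,"translation": [-12,-7.2,-18.5],"roll": -24},{"fingers": 1,"translation": [-15,-9,-18.5],"roll": -30},{"fingers": 1,"translation": [-18,-10.8,-18.5],"roll": -36},{"fingers": 1,"translation": [-21,-12.6,-18.5],"roll": -42},{"fingers": 1,"translation": [-24,-14.4,-18.5],"roll": -48},{"fingers": 1,"translation": [-27,-16.2,-18.5],"roll": -54},{"fingers": 1,"translation": [-30,-18,-18.5],"roll": -60},{"fingers": 1,"translation": [-33,-19.8,-18.5],"roll": -65},{"fingers": 1,"translation": [-35,-21,-18.5],"roll": -67},{"fingers": 1,"translation": [-35.2,-21.1,-18.5],"roll": -67},{"fingers": 1,"translation": [-35.2,-21.1,-18.5],"roll": -67},{"fingers": 1,"translation": [-35.2,-21.1,-18.5],"roll": -67}])

```text
clock: 4.15
eef_pos: [0.5495, 0.2094, 0.217]
tool_rot: [0.998, 0.066, -0.0, 0.0]
ft_force: [-0.6, -0.4, -0.6]
grip_width: 0.033
```

```bash
python3 -c "
from h import *
import pickle
c=snap('wrist','w2.png'); pickle.dump(c,open('w2.pkl','wb'))
to([.5477,.2299,.05],7.5)"
```

```text
pos [0.5497 0.2088 0.2172] yaw 7.48 tr [ 0.09 -2.13 16.71] roll -0.01971420302706406 w 0.033 f [-0.1  0.2 -0.8] t 4.2 j6 1.803
```

View pics/w2.png

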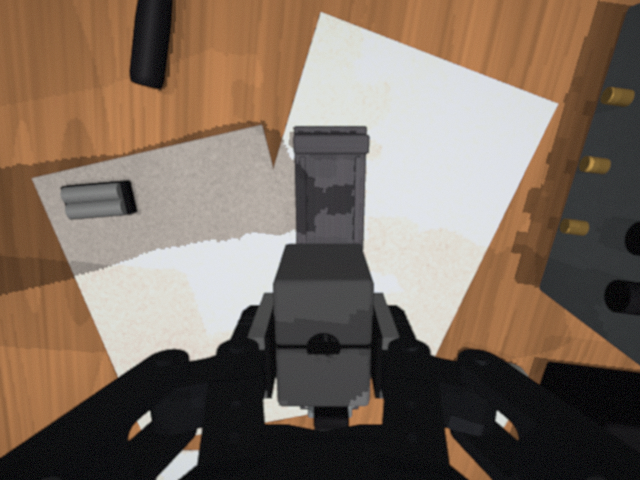

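Held housing fills (275,245)–(372,405). The anvil is at rows 127–153, columns 294–369. The base runs along columns 297–366 below it.

```bash
python3 - <<'E'
from h import *
import pickle
c=pickle.load(open('w2.pkl','rb'))
T=np.array(c['world_to_cam']);print('cam',-T[:3,:3].T@T[:3,3])
g=cv2.cvtColor(c['pixels'],cv2.COLOR_RGB2GRAY).astype(int)
for r in (140,147,165,175,185,205,225,238):
    row=g[r,270:400]; k=np.where(row<120)[0]; print(r,k.min()+270,k.max()+270)
print('col330',g[120:170,315].tolist())
u=lambda y:np.array([np.cos(np.radians(y)),np.sin(np.radians(y))])
for name,a,y in (('97.3',np.array([.5435,.2626]),97.3),('98.1',np.array([.5435,.2626]),98.1)):
    U=u(y);N=np.array([-U[1],U[0]]);w=lambda x,yy,z:[*(a+(x-.205)*U+yy*N),z]
    print(name,proj(c,[w(.205,.028,.056),w(.205,-.028,.056),w(.205,.028,.008),w(.205,-.028,.008),w(.16,.031,.008),w(.16,-.031,.008),w(.14,.031,.008),w(.14,-.031,.008)]).round(1).tolist())
E
```

```text
cam [0.54090739 0.28159325 0.34559122]
140 270 368
147 270 368
165 273 364
175 295 364
185 295 364
205 295 363
225 296 362
238 297 362
col330 [224, 224, 225, 225, 221, 182, 119, 79, 83, 87, 79, 61, 49, 43, 49, 63, 75, 81, 87, 85, 87, 87, 85, 84, 85, 86, 86, 84, 84, 83, 84, 77, 68, 57, 64, 72, 75, 76, 77, 79, 82, 85, 86, 89, 84, 88, 86, 88, 85, 86]
97.3 [[285.4, 153.4], [361.9, 153.8], [290.7, 149.6], [356.6, 150.0], [288.3, 201.9], [358.4, 202.3], [288.7, 223.9], [357.8, 224.3]]
98.1 [[285.4, 154.0], [362.0, 153.3], [290.7, 150.1], [356.6, 149.5], [289.0, 202.4], [359.2, 201.8], [289.8, 224.4], [358.8, 223.8]]
```

```bash
python3 - <<'E'
from h import *
import pickle
c=pickle.load(open('w2.pkl','rb'))
R=Ro.from_euler('z',7.48,degrees=True).as_matrix(); X=R[:,0]
e=np.array([.5497,.2088,.2172])
g=cv2.cvtColor(c['pixels'],cv2.COLOR_RGB2GRAY).astype(int)
for r in (250,260,270): print(r,g[r,262:385:3].tolist())
print('tcp axis at heights', proj(c,[e+[0,0,.011],e+[0,0,.011]+R[:,1]*.025,e+[0,0,-.034]+R[:,1]*.025]))
for (u,v,z) in [(331.5,153.3,.056),(329.3,175,.005),(329,205,.005),(329.2,238,.005)]:
    p=on(c,u,v,z);d=R.T@(p-e);print(p.round(4),'in tool-yaw axes from tcp: ',d.round(4))
E
```

```text
250 [227, 227, 227, 226, 227, 228, 228, 166, 50, 51, 50, 50, 49, 49, 48, 49, 51, 55, 50, 51, 52, 53, 52, 52, 52, 49, 53, 52, 48, 49, 50, 49, 51, 52, 212, 221, 220, 220, 218, 220, 221]
260 [227, 225, 227, 226, 228, 227, 156, 51, 52, 51, 51, 50, 51, 50, 54, 51, 50, 54, 50, 52, 52, 49, 49, 53, 52, 51, 50, 50, 49, 51, 52, 50, 53, 52, 56, 207, 223, 221, 219, 219, 220]
270 [226, 228, 225, 227, 229, 141, 49, 55, 52, 53, 53, 51, 50, 54, 51, 52, 51, 53, 52, 50, 53, 49, 50, 51, 51, 51, 52, 50, 46, 48, 50, 52, 52, 53, 48, 51, 195, 223, 222, 221, 220]
tcp axis at heights [[320.87277137 348.21494189]
 [320.90572209 280.75882291]
 [321.58854611 241.43686539]]
[0.5492 0.2636 0.056 ] in tool-yaw axes from tcp:  [ 0.0066  0.0544 -0.1612]
[0.5513 0.2418 0.005 ] in tool-yaw axes from tcp:  [ 0.0058  0.0326 -0.2122]
[0.5546 0.2155 0.005 ] in tool-yaw axes from tcp:  [ 0.0058  0.006  -0.2122]
[0.559  0.1851 0.005 ] in tool-yaw axes from tcp:  [ 0.0061 -0.0247 -0.2122]
```

>>> play_rows(motion=[{"fingers": 1,"translation": [0.42,-2.1,2],"roll": 0},{"fingers": 1,"translation": [0.42,-2.1,5],"roll": 0},{"fingers": 1,"translation": [0.42,-2.1,8],"roll": 0},{"fingers": 1,"translation": [0.42,-2.1,11],"roll": 0},{"fingers": 1,"translation": [0.42,-2.1,13.5],"roll": 0},{"fingers": 1,"translation": [0.42,-2.1,15.5],"roll": 0},{"fingers": 1,"translation": [0.42,-2.1,15.5],"roll": 0},{"fingers": 1,"translation": [0.42,-2.1,15.5],"roll": 0}])

```text
clock: 4.87
eef_pos: [0.5506, 0.2292, 0.0615]
tool_rot: [0.998, 0.065, -0.002, 0.001]
ft_force: [0.1, -0.2, -0.6]
grip_width: 0.0327
```

```bash
python3 -c "
from h import *
import pickle
c=snap('wrist'); s=snap('scene'); pickle.dump((c,s),open('w3.pkl','wb'))
to([.5477,.2299,.045],7.5)
w=cv2.resize(c['pixels'][80:330,200:450],None,fx=1.6,fy=1.6,interpolation=cv2.INTER_CUBIC)
q=cv2.resize(s['pixels'][220:320,370:470],None,fx=4,fy=4,interpolation=cv2.INTER_CUBIC)
cv2.imwrite('pics/w3.png',cv2.cvtColor(np.hstack([w,q]),cv2.COLOR_RGB2BGR))"
```

```text
pos [0.5527 0.2307 0.0641] yaw 7.45 tr [-0.51  0.01  1.91] roll -0.045354307196589616 w 0.0332 f [ 0.   0.5 -0.2] t 4.9667 j6 1.836
```

View pics/w3.png

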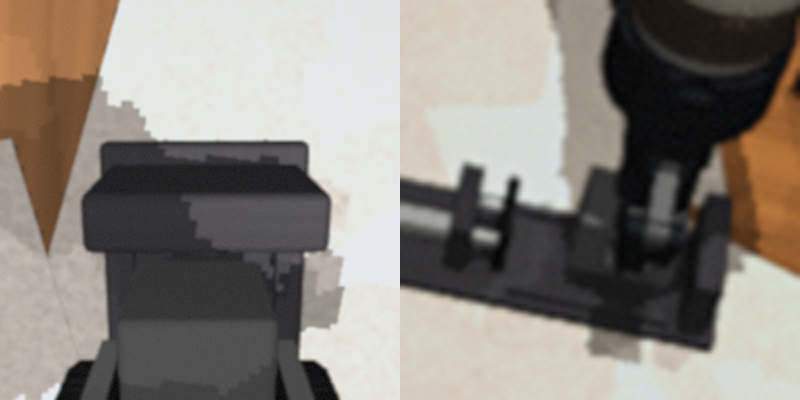

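Housing sits about 1.5 mm left of the bed centre (198–200 against 204–207 in the crop), between the anvil and the pad. Correct and lower.

>>> play_rows(motion=[{"fingers": 1,"translation": [0.15,0,0.5],"roll": 0},{"fingers": 1,"translation": [0.15,0,1.0],"roll": 0},{"fingers": 1,"translation": [0.15,0,1.5],"roll": 0},{"fingers": 1,"translation": [0.15,0,1.8],"roll": 0},{"fingers": 1,"translation": [0.15,0,1.9],"roll": 0},{"fingers": 1,"translation": [0.15,0,1.9],"roll": 0},{"fingers": 1,"translation": [0.15,0,1.9],"roll": 0}])

```text
clock: 5.55
eef_pos: [0.5527, 0.2314, 0.0432]
tool_rot: [0.998, 0.066, -0.0, 0.0]
ft_force: [0.5, 0.6, -0.3]
grip_width: 0.0333
```

```bash
python3 -c "
from h import *
to([.5477,.2299,.0422],7.5)"
```

```text
pos [0.5527 0.2314 0.0432] yaw 7.55 tr [-0.51  0.08  0.1 ] roll 0.052354757202238034 w 0.0333 f [ 0.5  0.6 -0.3] t 5.55 j6 1.835
```

Continue down by small steps until the bed is felt.

>>> play_rows(motion=[{"fingers": 1,"translation": [0,0,0.1],"roll": 0},{"fingers": 1,"translation": [0,0,0.2],"roll": 0},{"fingers": 1,"translation": [0,0,0.2],"roll": 0},{"fingers": 1,"translation": [0,0,0.2],"roll": 0}])

```text
clock: 5.88
eef_pos: [0.5531, 0.2314, 0.0422]
tool_rot: [0.998, 0.066, 0.0, -0.0]
ft_force: [-2.1, -1.3, 5.4]
grip_width: 0.0329
```

Bed contact at z 0.0422, as predicted. Release and lift.

>>> play_rows(motion=[{"fingers": 0.1,"translation": [0,0,0],"roll": 0},{"fingers": -0.3,"translation": [0,0,0],"roll": 0},{"fingers": -0.6,"translation": [0,0,0],"roll": 0},{"fingers": -0.6,"translation": [0,0,0],"roll": 0},{"fingers": -0.6,"translation": [0,0,0],"roll": 0},{"fingers": -0.6,"translation": [0,0,0],"roll": 0},{"fingers": -0.6,"translation": [0,0,-1.5],"roll": 0},{"fingers": -0.6,"translation": [0,0,-4],"roll": 0},{"fingers": -0.6,"translation": [0,0,-8],"roll": 0},{"fingers": -0.6,"translation": [0,0,-12],"roll": 0},{"fingers": -0.6,"translation": [0,0,-15],"roll": 0},{"fingers": -0.6,"translation": [0,0,-15],"roll": 0},{"fingers": -0.6,"translation": [0,0,-15],"roll": 0}])

```text
clock: 6.97
eef_pos: [0.5544, 0.2319, 0.1942]
tool_rot: [0.998, 0.066, 0.003, -0.001]
ft_force: [0.3, 0.4, 0.4]
grip_width: 0.0685
```

```bash
python3 -c "
from h import *
import pickle
c=snap('wrist','w4.png'); pickle.dump(c,open('w4.pkl','wb'))
to([.57,.06,.19],-82.5)"
```

```text
pos [0.5531 0.2314 0.1919] yaw 7.54 tr [-0.57 17.21  0.18] roll 90.04254965358386 w 0.0682 f [-0.   0.1  0.6] t 7.0167 j6 1.835
```

View pics/w4.png

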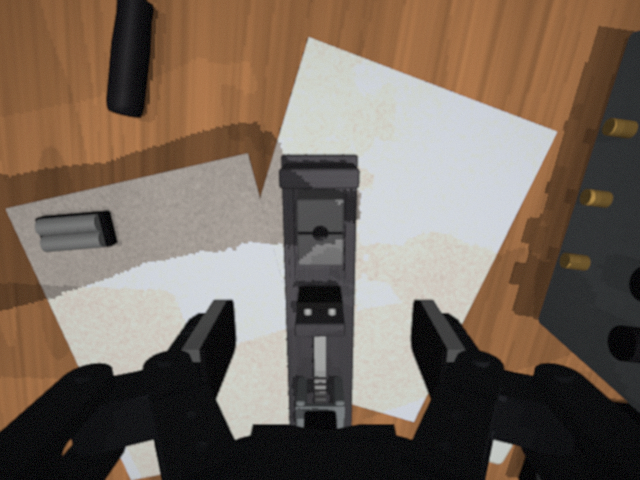

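Housing stands square between the rails at (320,233), just short of the anvil. Now go over the trigger, turned -90° because +90° would bring joint 6 near its limit.

>>> play_rows(motion=[{"fingers": -1,"translation": [0,1.3,0],"roll": -7},{"fingers": -1,"translation": [0,2.6,0],"roll": -14},{"fingers": -1,"translation": [0,4,0],"roll": -21},{"fingers": -1,"translation": [0,5.4,0],"roll": -28},{"fingers": -1,"translation": [0,6.8,0],"roll": -35},{"fingers": -1,"translation": [0,8.2,0],"roll": -42},{"fingers": -1,"translation": [0,9.6,0],"roll": -49},{"fingers": -1,"translation": [0,11,0],"roll": -56},{"fingers": -1,"translation": [0,12.4,0],"roll": -63},{"fingers": -1,"translation": [0,13.8,0],"roll": -70},{"fingers": -1,"translation": [0,15.2,0],"roll": -77},{"fingers": -1,"translation": [0,16.6,0],"roll": -84},{"fingers": -1,"translation": [0,17.1,0],"roll": -90},{"fingers": -1,"translation": [0,17.1,1],"roll": -90},{"fingers": -1,"translation": [0,17.1,3],"roll": -90},{"fingers": -1,"translation": [0,17.1,5],"roll": -90},{"fingers": -1,"translation": [0,17.1,5],"roll": -90},{"fingers": -1,"translation": [0,17.1,5],"roll": -90}])

```text
clock: 8.52
eef_pos: [0.573, 0.062, 0.1384]
tool_rot: [0.66, 0.752, -0.002, -0.002]
ft_force: [-0.0, -0.4, 0.4]
grip_width: 0.0855
```

```bash
python3 -c "
from h import *
import pickle
c=snap('wrist','w5.png'); pickle.dump(c,open('w5.pkl','wb'))
to([.5753,.0623,.072],97.5)"
```

```text
pos [0.5743 0.0621 0.1401] yaw 97.5 tr [0.01 0.12 6.81] roll -0.0047582738708911165 w 0.0853 f [ 1.1 -0.1  0.1] t 8.5667 j6 -0.023
```

View pics/w5.png

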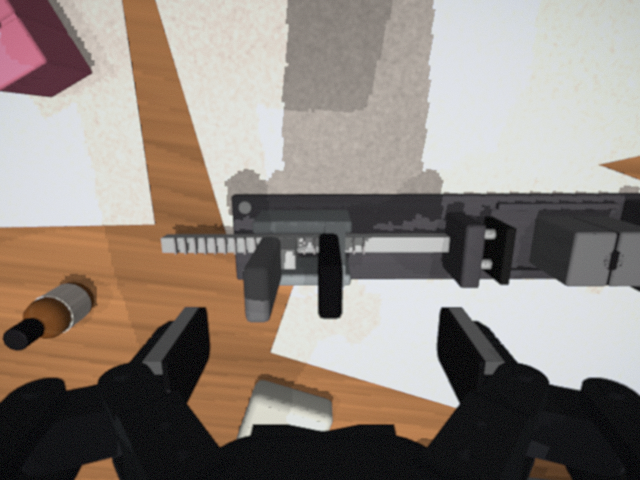

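Trigger top at (245–271, 290–320), grip top at (319–343, 290–318), both between the open fingers.

```bash
python3 -c "
from h import *
import pickle
c=pickle.load(open('w5.pkl','rb'))
o=bot.get_obs();M=Ro.from_quat(o['tool_rot']).as_matrix()
for n,u,v,z in (('trig L',245,318,.105),('trig R',270,318,.105),('grip L',319,316,.102),('grip R',343,316,.102),('jaw front',480,285,.05),('padfront',514,282,.049),('hous rear',571,284,.053),('jaw back',462,285,.05)):
    print(n,(M.T@(on(c,u,v,z)-o['eef_pos'])*1000).round(1))
"
```

```text
trig L [-35.7  12.1  35.1]
trig R [-24.1  12.1  35.1]
grip L [-1.4 12.7 38.1]
grip R [ 9.9 12.7 38.1]
jaw front [95.5 18.7 90.1]
padfront [116.3  17.2  91.1]
hous rear [148.2  16.8  87.1]
jaw back [84.7 18.7 90.1]
```

>>> play_rows(motion=[{"fingers": -1,"translation": [0,0,2],"roll": 0},{"fingers": -1,"translation": [0,0,4],"roll": 0},{"fingers": -1,"translation": [0,0,6],"roll": 0},{"fingers": -1,"translation": [0,0,6.8],"roll": 0},{"fingers": -1,"translation": [0,0,6.8],"roll": 0},{"fingers": -1,"translation": [0,0,6.8],"roll": 0},{"fingers": -1,"translation": [0,0,6.8],"roll": 0},{"fingers": -0.8,"translation": [0,0,6.8],"roll": 0},{"fingers": -0.8,"translation": [0,0,6.8],"roll": 0}])

```text
clock: 9.32
eef_pos: [0.5762, 0.0619, 0.0747]
tool_rot: [0.659, 0.752, 0.001, 0.001]
ft_force: [-0.5, -1.1, 0.1]
grip_width: 0.0768
```

```bash
python3 -c "
from h import *
to([.5753,.0623,.072],97.5)"
```

```text
pos [0.5762 0.0619 0.0747] yaw 97.53 tr [ 0.05 -0.09  0.27] roll 0.033347499306273676 w 0.0768 f [-0.5 -1.1  0.1] t 9.3167 j6 -0.025
```

>>> play_rows(motion=[{"fingers": -0.5,"translation": [0,0,0],"roll": 0},{"fingers": -0.2,"translation": [0,0,0],"roll": 0},{"fingers": 0.05,"translation": [0,0,0],"roll": 0},{"fingers": 0.18,"translation": [0,0,0],"roll": 0},{"fingers": 0.18,"translation": [0,0,0],"roll": 0},{"fingers": 0.18,"translation": [0,0,0],"roll": 0},{"fingers": 0.18,"translation": [0,0,0],"roll": 0}])

```text
clock: 9.9
eef_pos: [0.5763, 0.06, 0.0744]
tool_rot: [0.66, 0.752, -0.0, 0.002]
ft_force: [0.3, -5.2, 4.0]
grip_width: 0.0351
```

>>> play_rows(motion=[{"fingers": -0.4,"translation": [0,0,0],"roll": 0},{"fingers": -0.95,"translation": [0,0,0],"roll": 0},{"fingers": -0.95,"translation": [0,0,0],"roll": 0},{"fingers": -0.95,"translation": [0,0,0],"roll": 0},{"fingers": -0.95,"translation": [0,0,0],"roll": 0},{"fingers": -0.95,"translation": [0,0,0],"roll": 0}])

```text
clock: 10.4
eef_pos: [0.5751, 0.0622, 0.0732]
tool_rot: [0.659, 0.752, 0.0, -0.0]
ft_force: [0.2, 0.1, 0.1]
grip_width: 0.0833
```

>>> play_rows(motion=[{"fingers": -0.5,"translation": [0,0,0],"roll": 0},{"fingers": -0.2,"translation": [0,0,0],"roll": 0},{"fingers": 0.05,"translation": [0,0,0],"roll": 0},{"fingers": 0.18,"translation": [0,0,0],"roll": 0},{"fingers": 0.18,"translation": [0,0,0],"roll": 0},{"fingers": 0.18,"translation": [0,0,0],"roll": 0},{"fingers": 0.18,"translation": [0,0,0],"roll": 0}])

```text
clock: 10.98
eef_pos: [0.5763, 0.0599, 0.0743]
tool_rot: [0.66, 0.752, -0.0, 0.002]
ft_force: [0.7, -5.4, 4.1]
grip_width: 0.0351
```

```bash
cat > m.py <<'E'
from h import *
import sys
c=snap('wrist',sys.argv[1]); to([.5753,.0623,.072],97.5)
g=cv2.cvtColor(c['pixels'],cv2.COLOR_RGB2BGR)
cv2.imwrite('pics/c_'+sys.argv[1],cv2.resize(g[60:360],None,fx=1.25,fy=1.25))
E
python3 m.py w6.png
```

```text
pos [0.5763 0.0599 0.0743] yaw 97.46 tr [ 0.25 -0.07  0.23] roll -0.04027688797941664 w 0.035 f [-0.1 -6.1  4.2] t 11.0333 j6 -0.025
```

View pics/c_w6.png

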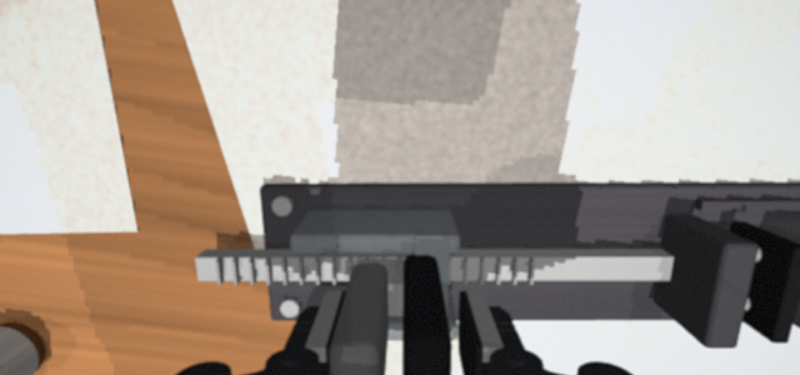

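```bash
python3 -c "
from h import *
import pickle
c=snap('wrist')
S=np.array([.553,.2314]);U=np.array([np.cos(np.radians(97.5)),np.sin(np.radians(97.5))])
for n,u,v,z in (('jaw front far',752,245,.05),('jaw front near',740,343,.05),('jaw back',710,345,.05)):
    p=on(c,u/1.25,60+v/1.25,z);print(n,((p[:2]-S)@U*1000+173).round(1))
c=pickle.load(open('w5.pkl','rb'))
for n,u,v,z in (('w5 jaw front',480,285,.05),('padfront',514,282,.049),('hous rear',571,284,.053)):
    p=on(c,u,v,z);print(n,((p[:2]-S)@U*1000+173).round(1))
"
```

```text
jaw front far 115.8
jaw front near 119.1
jaw back 108.7
w5 jaw front 97.9
padfront 118.7
hous rear 150.6
```

>>> play_rows(motion=[{"fingers": -0.4,"translation": [0,0,0],"roll": 0},{"fingers": -0.95,"translation": [0,0,0],"roll": 0},{"fingers": -0.95,"translation": [0,0,0],"roll": 0},{"fingers": -0.95,"translation": [0,0,0],"roll": 0},{"fingers": -0.95,"translation": [0,0,0],"roll": 0},{"fingers": -0.95,"translation": [0,0,0],"roll": 0},{"fingers": -0.5,"translation": [0,0,0],"roll": 0},{"fingers": -0.2,"translation": [0,0,0],"roll": 0},{"fingers": -0.05,"translation": [0,0,0],"roll": 0},{"fingers": 0.0,"translation": [0,0,0],"roll": 0},{"fingers": 0.0,"translation": [0,0,0],"roll": 0},{"fingers": 0.0,"translation": [0,0,0],"roll": 0}])

```text
clock: 12.08
eef_pos: [0.5762, 0.06, 0.0742]
tool_rot: [0.66, 0.752, -0.0, 0.002]
ft_force: [0.3, -5.2, 3.7]
grip_width: 0.0426
```

>>> play_rows(motion=[{"fingers": 0.1,"translation": [0,0,0],"roll": 0},{"fingers": 0.18,"translation": [0,0,0],"roll": 0},{"fingers": 0.18,"translation": [0,0,0],"roll": 0},{"fingers": 0.18,"translation": [0,0,0],"roll": 0}])

```text
clock: 12.42
eef_pos: [0.5763, 0.0598, 0.0744]
tool_rot: [0.66, 0.752, -0.0, 0.002]
ft_force: [1.0, -6.6, 3.8]
grip_width: 0.0352
```

```bash
python3 -c "
from h import *
c=snap('top'); snap('scene','s7.png'); to([.5753,.0623,.072],97.5)
im=cv2.cvtColor(c['pixels'],cv2.COLOR_RGB2BGR)
a=cv2.resize(im[225:265,200:300],None,fx=8,fy=8,interpolation=cv2.INTER_CUBIC)
b=cv2.resize(cv2.imread('pics/s7.png')[240:310,360:460],None,fx=4,fy=4,interpolation=cv2.INTER_CUBIC)
o=np.zeros((600,800,3),np.uint8);o[:320]=a;o[320:,:400]=b;cv2.imwrite('pics/c7.png',o)"
```

```text
pos [0.5763 0.0598 0.0744] yaw 97.45 tr [ 0.26 -0.07  0.24] roll -0.04503635546319629 w 0.0351 f [ 0.5 -4.5  4.7] t 12.5167 j6 -0.025
```

View pics/c7.png

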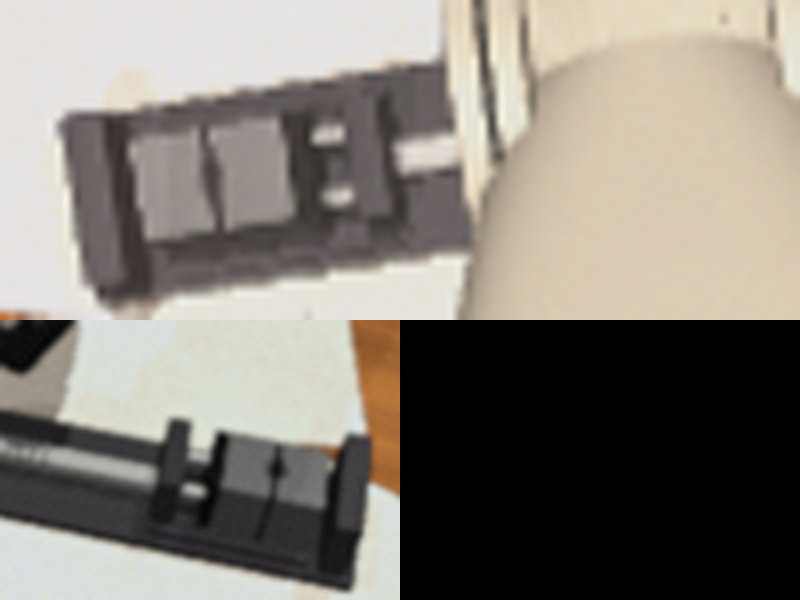

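Pad is touching the housing's rear end, and about 5 mm remains to the anvil (bottom crop, columns 328–340). Next stroke in small steps, watching the force.

>>> play_rows(motion=[{"fingers": -0.4,"translation": [0,0,0],"roll": 0},{"fingers": -0.95,"translation": [0,0,0],"roll": 0},{"fingers": -0.95,"translation": [0,0,0],"roll": 0},{"fingers": -0.95,"translation": [0,0,0],"roll": 0},{"fingers": -0.95,"translation": [0,0,0],"roll": 0},{"fingers": -0.95,"translation": [0,0,0],"roll": 0},{"fingers": -0.6,"translation": [0,0,0],"roll": 0},{"fingers": -0.4,"translation": [0,0,0],"roll": 0},{"fingers": -0.3,"translation": [0,0,0],"roll": 0},{"fingers": -0.3,"translation": [0,0,0],"roll": 0},{"fingers": -0.3,"translation": [0,0,0],"roll": 0}])

```text
clock: 13.43
eef_pos: [0.576, 0.0601, 0.0741]
tool_rot: [0.66, 0.752, -0.001, 0.002]
ft_force: [-0.1, -6.3, 2.9]
grip_width: 0.0558
```

>>> play_rows(motion=[{"fingers": -0.25,"translation": [0,0,0],"roll": 0},{"fingers": -0.2,"translation": [0,0,0],"roll": 0},{"fingers": -0.15,"translation": [0,0,0],"roll": 0},{"fingers": -0.15,"translation": [0,0,0],"roll": 0},{"fingers": -0.15,"translation": [0,0,0],"roll": 0}])

```text
clock: 13.85
eef_pos: [0.5762, 0.0597, 0.0743]
tool_rot: [0.66, 0.752, -0.001, 0.002]
ft_force: [0.4, -6.0, 3.9]
grip_width: 0.0491
```

>>> play_rows(motion=[{"fingers": -0.1,"translation": [0,0,0],"roll": 0},{"fingers": -0.05,"translation": [0,0,0],"roll": 0},{"fingers": -0.05,"translation": [0,0,0],"roll": 0},{"fingers": -0.05,"translation": [0,0,0],"roll": 0}])

```text
clock: 14.18
eef_pos: [0.5763, 0.059, 0.0745]
tool_rot: [0.66, 0.751, -0.001, 0.003]
ft_force: [0.8, -7.2, 5.2]
grip_width: 0.045
```

>>> play_rows(motion=[{"fingers": 0.0,"translation": [0,0,0],"roll": 0},{"fingers": 0.05,"translation": [0,0,0],"roll": 0},{"fingers": 0.05,"translation": [0,0,0],"roll": 0},{"fingers": 0.05,"translation": [0,0,0],"roll": 0}])

```text
clock: 14.52
eef_pos: [0.5765, 0.0583, 0.0747]
tool_rot: [0.66, 0.751, -0.001, 0.003]
ft_force: [0.9, -9.0, 5.6]
grip_width: 0.0409
```

Force is climbing (6, 7, then 9 N), so the housing has reached the anvil. Squeeze a little more.

>>> play_rows(motion=[{"fingers": 0.08,"translation": [0,0,0],"roll": 0},{"fingers": 0.12,"translation": [0,0,0],"roll": 0},{"fingers": 0.12,"translation": [0,0,0],"roll": 0},{"fingers": 0.12,"translation": [0.1,0,0],"roll": 0},{"fingers": 0.12,"translation": [0.2,0,0],"roll": 0},{"fingers": 0.12,"translation": [0.2,0,0],"roll": 0},{"fingers": 0.12,"translation": [0.2,0,0],"roll": 0}])

```text
clock: 15.1
eef_pos: [0.5764, 0.0591, 0.0749]
tool_rot: [0.66, 0.751, -0.002, 0.004]
ft_force: [0.3, -12.6, 5.4]
grip_width: 0.0375
```

>>> play_rows(motion=[{"fingers": 0.12,"translation": [0.1,0,0],"roll": 0},{"fingers": 0.12,"translation": [0.2,0,0],"roll": 0},{"fingers": 0.12,"translation": [0.2,0,0],"roll": 0},{"fingers": 0.12,"translation": [0.2,0,0],"roll": 0}])

```text
clock: 15.43
eef_pos: [0.5763, 0.0603, 0.0748]
tool_rot: [0.661, 0.751, -0.003, 0.005]
ft_force: [0.8, -13.8, 5.4]
grip_width: 0.0378
```

>>> play_rows(motion=[{"fingers": 0.12,"translation": [0.1,0,0],"roll": 0},{"fingers": 0.12,"translation": [0.2,0,0],"roll": 0},{"fingers": 0.12,"translation": [0.2,0,0],"roll": 0},{"fingers": 0.12,"translation": [0.2,0,0],"roll": 0},{"fingers": 0.12,"translation": [0.2,0,0],"roll": 0},{"fingers": 0.12,"translation": [0.2,0,0],"roll": 0}])

```text
clock: 15.93
eef_pos: [0.5761, 0.0616, 0.0748]
tool_rot: [0.661, 0.751, -0.003, 0.005]
ft_force: [1.3, -15.5, 6.7]
grip_width: 0.0377
```

```bash
python3 -c "
from h import *
c=snap('top'); snap('scene','s8.png'); to([.5753,.0623,.072],97.5)
im=cv2.cvtColor(c['pixels'],cv2.COLOR_RGB2BGR)
a=cv2.resize(im[225:265,200:300],None,fx=8,fy=8,interpolation=cv2.INTER_CUBIC)
b=cv2.resize(cv2.imread('pics/s8.png')[240:310,300:460],None,fx=4,fy=4,interpolation=cv2.INTER_CUBIC)
o=np.zeros((600,800,3),np.uint8);o[:320]=a;o[320:,:640]=b;cv2.imwrite('pics/c8.png',o)"
```

```text
pos [0.5762 0.0616 0.0748] yaw 97.28 tr [ 0.08 -0.08  0.28] roll -0.21930601501537694 w 0.0379 f [  0.6 -16.8   5.6] t 16.0333 j6 -0.015
```

View pics/c8.png

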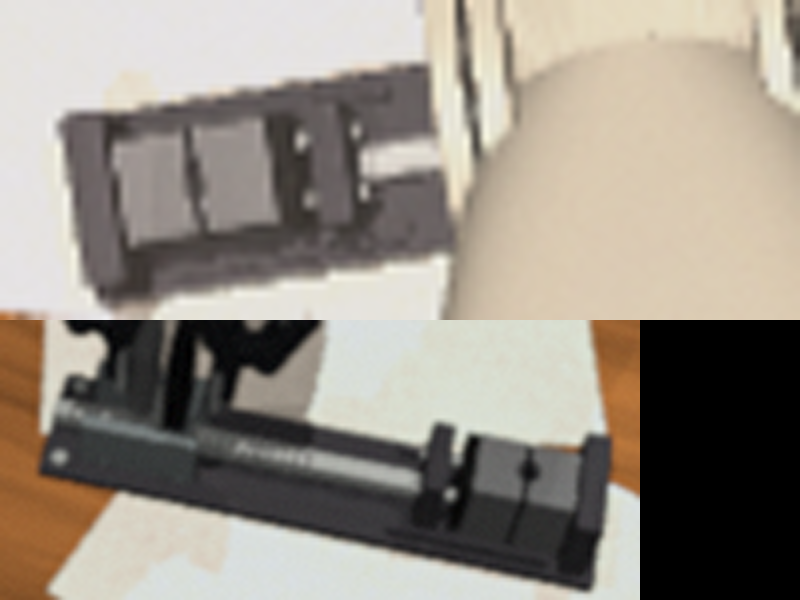

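Housing sits against the anvil with the pad pressed behind it (guide pins now stick out behind the jaw), upright and in line. The trigger push is about 15.5–17 N, so the pad pushes roughly 10–13 N. Handing in.

```bash
python3 -c "
from h import *
print(bot.job_done()); to([.5753,.0623,.072],97.5)"
```

```text
the job is handed in; nothing more can be done
None
the job is handed in; nothing more can be done
```

I stood the grey housing in the clamp bed between the rails, a few millimetres short of the anvil, and let go of it. I then pumped the trigger four strokes, the last one in small steps, and handed the job in at about 16 s with the trigger still squeezed.

- **Pictures:** the last top and scene views show the housing upright, in line with the clamp and against the anvil. The pad is compressed behind it.
- **Forces:** the wrist force along the clamp was about 15.5–17 N, nearly all of it on the trigger. That puts the pad at roughly 10–14 N, within 4–35 N. This is worked out from the trigger push; I could not measure the pad or anvil force directly.
- **Disagreement:** the first top-view estimate of the clamp's sideways position was about 4–5 mm off from the wrist camera. I used the wrist camera, and the placing fitted.
- **Bystanders:** I did not touch any that I know of, but I did not measure their positions again at the end.
- **Failed check:** my state reading after the hand-in was refused, so there is no reading from the final second. No other check failed.

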